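# Load a spacer plate into the drill fixture

## Robot

A 6-joint arm with a two-finger parallel gripper is mounted at the origin on the work surface. World frame = base frame: x ahead of the robot, y to its left, z up, the work surface at z = 0. Lengths are in mm, angles in rad, forces in N, time in s.
With the tool pointing down it reaches from about 350 to 775 mm from the base axis. Payload 7.3 kg.
Tool frame: the origin (TCP) lies on the centre line of the jaws, within the pads' length; the fingertips stand bot.tip_reach ahead of it and the grasp point (between the pads) lies 6 mm ahead of it (bot.tip_reach is the distance from the TCP to the fingertips, in mm); z points along the fingers, y is the direction in which the jaws open and shut (so a half turn about z gives the same grasp; the last joint's range is limited). The gripper opens to 92 mm and grips with 3 to 60 N. Pads are 19 mm wide; open, the fingers measure 130 mm over their backs; the gripper's body (75 mm by 190 mm) begins 47 mm behind the grasp point.
Start: joints at [1.066, 0.342, 1.524, -0, 1.275, -0.146], TCP at [184.34, 491.591, 251.741] pointing down, gripper open.
Joint ranges: [-2.53, 2.53], [-0.77, 2.02], [0.04, 2.7], [-1, 4.14], [0.28, 2.66], [-3.11, 3.11]. Speed limits (rad/s): [2.57, 2.57, 3.14, 3.14, 3.14, 3.14].

## Interface

Orientations are given as [roll, pitch, yaw] about the fixed x, y, z axes, in that order (R = Rz(yaw) Ry(pitch) Rx(roll)).
In Python, from plant import bot gives the robot as it stands.
- The arm moves only by the tool step_arm, never from a script. Its argument "deltas" is a list of rows, each a list of 6 numbers: the shift along the tool's x, y, z in mm, then the turn, a rotation vector about the tool's x, y, z in rad. A call has 1 to 5 rows; each row is the pose to reach, as a shift and turn from the pose commanded when the call began, along the tool's axes at that moment; what a row does not reach only later rows make up. A row lasts 1/12 s, in which the tool goes at most 41.7 mm and 7.16 degrees, less where a joint would pass 70% of its speed; a pose out of reach is approached as far as the arm can. A call with a gripper value outside its range is refused whole. "fingers" is the finger opening in mm, from 0 to 91.8, set as the call begins (left out, the last holds). The fingers move at their own pace and stop on an object; the grip force is fixed at half the most. Time passes only in rows, so rows that repeat a pose let the fingers close. It gives the time, the measured TCP pose, the force and the opening at its end, in the units of the state.
- bot.get_obs(): the state, without advancing time (a new reading comes with each control period).
- bot.capture(name): name is "scene" or "top" or "wrist"; returns a dict with "color" (400x640x3 uint8, red, green, blue), "fx", "fy", "cx", "cy" (pixels), "R" (3x3) and "t" (3): a world point X has camera coordinates R X + t. Camera axes: x right, y down, z forward; pixel columns grow to the right and rows downward; lengths in mm; the calibration is good to about 2 mm. A picture is of the moment at which its call begins. There is no depth.
- bot.close_job(): hands the job in, once; it reports no verdict.
Trained networks look in a picture, given as the dict that the camera call returned (one of the last four; its "shot" number tells which), for a name from the list of things; names that differ only in an ending like _2 or _b are one class to them, and where a whole thing is asked for, a point or a joint stands for the part that bears it (a point fixed in the world has none). Each returns a list of dicts, best first, with "p" (0 to 1); they miss things now and then, are a little off and sometimes report something else, mostly with a low value. They report only what shows in the picture. A call takes as long as a camera call. They do not tell look-alikes from the thing itself.
- bot.boxes_of(query, picture): "rect" ([centre column, centre row, width, height] in pixels, round what is visible of it).
The state is a dict: "time": time; "joint_positions": joint angles; "dq": joint speeds; "tau": joint torques, N m; "tool_pos": TCP position; "tcp_rot": TCP orientation; "contact_force": force on the tool from outside, world axes, zero at the start; "moment": the same for the moment, N m; "grip_width": finger opening in mm.
Only numpy, scipy, OpenCV 4.12 (cv2) and the standard library are available. Lean on these libraries where they do the work, as an engineer would, in place of code of your own. Each camera call takes 0.05 s, during which the arm holds its last target. There are 200 camera calls.

## Task

Slide the top steel spacer plate forward out of its stack tray until its end hangs well over the tray's front edge, then pinch that end by its sides, lower the plate (do not drop it) flat, centred and in line onto the narrow bed of the drill fixture, and let go. If the fixture's keeper bar lies over the bed, swing it clear beforehand; once the plate is down, swing the bar square across it. Leave the other plates in the tray, and do not disturb the bottle, cone, carton or wrench.

Things in the scene. Friction and masses are not known exactly. Their poses are not given: they have to be found in the camera images.
- plate_top_center (a point): Centre (half-way up) of the top spacer plate of the stack, the one to move: plain oiled steel, 150 (x, length) x 56 (y) x 4 (z, up) mm, about 0.26 kg, loose, same either end. It starts between the tray's cheeks, so its sides can be reached only once its end is slid out past the front. It slides when a fingertip presses on it with about 5 to 15 N and is drawn along.
- plate_middle_center (a point): Centre of the second plate, same size and look, directly under the top one. Stays in the tray; the tray's front lip holds it back.
- plate_bottom_center (a point): Centre of the third, lowest plate, same size and look, on the tray floor. Stays in the tray.
- tray_front (a point): Middle of the tray's front edge, at the height of the top plate's underside (83 mm above the bench; 81 mm ahead of the tray's centre). x points from the front edge back along the tray, y across, z up. Plates slide out to -x, roughly towards the robot. Below the overhang there is nothing but the bench.
- bed (a point): Centre of the top face of the fixture's bed: a dark steel block 110 (x) x 38 (y) mm, top 70 mm above the bench, on a red base plate 170 x 130 x 12 mm fixed to the bench. x along the bed, z up. The plate, wider and longer than the bed so that fingers can hang down beside it, belongs centred on it, long side along x, either way round.
- keeper (a joint): Keeper bar (steel, 16 mm wide, 8 thick) on an upright post, 18 mm diameter, at x = +20, y = +55 mm in the bed's frame; underside 7 mm above the bed top. Rad: 0 = points along the bed's +x, clear of it (also below 0); grows clockwise from above; 1.57 = square across the bed, pointing to -y. Stops at -0.6 and 1.62. Stays where left; under 1 N at the knob. Starts anywhere from -0.5 to 1.0.
- keeper_knob (a point): Middle of the upright black knob of the keeper bar, 14 mm diameter, 36 mm tall (85 to 121 mm above the bench, standing on the bar), 80 mm from the post's axis. The bar is swung by this knob.
- oil_bottle: Bystander: white bottle, 64 mm diameter, 140 mm tall, standing between tray and fixture. Origin at the centre of its underside.
- cone: Bystander: black rubber centring cone, 84 mm diameter, 58 mm tall. Origin at the centre of its underside.
- carton: Bystander: cardboard carton 90 x 140 x 90 mm tall. Origin at the centre of its underside.
- wrench: Bystander: wrench lying on the bench at the far side, about 200 mm long. Origin under its middle.
- plate_top: The same top plate; origin at the centre of its underside, axes as above. It tips off the tray if its centre nears the front edge, so an overhang of 40 to 60 mm is right.
- tray: Stack tray of grey steel, fixed to the bench, origin at bench level under its centre, axes as tray_front. 162 mm long, 76 wide over two 8 mm cheeks 60 mm apart, whose tops are 91 mm above the bench, 4 mm higher than the top plate. Floor 75 mm above the bench; lips 6.5 mm high at front and back hold the two lower plates only. Foot 170 x 100 mm.
Not all that is in view belongs to the job. Leave any turquoise or yellow look-alike of the plate_top alone.

How it is judged (in metres and radians):
On the way, in this order (a step that is already met when the one before it is completed fails the run):
1. the top plate, still flat on the stack, hangs at least 36 mm over the tray's front edge (x of plate_top_center in the frame of tray_front below 0.039 m and z of plate_top_center in the frame of tray_front between -0.002 and 0.006 m and angle between plate_top_center's own z axis and vertical below 0.06 rad), for 0.2 s.
2. the plate lies flat on the bed, centred within 14 mm and in line within 0.17 rad, and is let go, with the keeper still open (horizontal distance between plate_top_center and bed below 0.014 m and angle between the x axis of plate_top_center and the x axis of bed, either way round below 0.17 rad and z of plate_top_center in the frame of bed between -0.002 and 0.006 m and angle between plate_top_center's own z axis and vertical below 0.06 rad and linear speed of plate_top below 0.03 m/s and contact force between the fingers and plate_top below 0.1 N and value of joint keeper below 1 rad), for 0.2 s.
At the end, for the whole second after the job is handed in: the top plate lies flat and still on the bed, centre within 14 mm, in line within 0.17 rad; the keeper bar is across it (joint above 1.38 rad, square is 1.57); the other two plates are within 12 mm of where they started (horizontal distance between plate_top_center and bed below 0.014 m and angle between the x axis of plate_top_center and the x axis of bed, either way round below 0.17 rad and z of plate_top_center in the frame of bed between -0.002 and 0.006 m and angle between plate_top_center's own z axis and vertical below 0.06 rad and linear speed of plate_top below 0.03 m/s and distance of each of plate_middle_center, plate_bottom_center from where it was at the start of the episode below 0.012 m and value of joint keeper above 1.38 rad); the robot touches nothing.
It fails at once if the top plate falls towards the bench (centre below 45 mm) (height (world z) of plate_top_center below 0.045 m).
It fails at once if the plate is dropped onto the bed (faster than 0.5 m/s over it) (horizontal distance between plate_top_center and bed below 0.05 m and linear speed of plate_top above 0.5 m/s and contact force between the fingers and plate_top below 0.1 N).
It fails at once if another plate is taken out of the tray (moved more than 25 mm) (distance of any of plate_middle_center, plate_bottom_center from where it was at the start of the episode above 0.025 m).
It fails at once if the bottle, cone, carton or wrench is pushed more than 25 mm or tipped (distance of any of oil_bottle, cone, carton, wrench from where it was at the start of the episode above 0.025 m or angle between any of oil_bottle, cone, carton, wrench's own z axis and vertical above 0.4 rad).
It also fails if it takes over 72 s, if anything falls off the work surface, if the arm or the gripper's body presses on something with over 40 N, if the wrist force passes 120 N, or if a joint passes its speed limit or range.

## Working session

There is one attempt and no reset: what is moved stays moved. The work goes in short steps, Python scripts to look and compute and a tool call to move; the robot and the scene stay as the last step left them, time stands still between calls to the robot, and variables do not carry over. Pictures are saved under pics/ and viewed, about 8 in all and at most 12, crops included, and the job is handed in when it is done.

Besides the shell and the picture viewer there is one more tool, called after "Request:" as a command line: name --pt "numbers of a row" for each row, then --argument value for the rest. step_arm: Moves the arm, as the interface text tells. Its arguments: {"type":"object","properties":{"deltas":{"type":"array"},"fingers":{"type":"number"}},"required":["deltas"]}

```bash
mkdir -p pics; ls
python3 - <<'E'
from plant import bot
import cv2, numpy as np
o=bot.get_obs(); print(o, bot.tip_reach)
for n in ("top","scene"):
    c=bot.capture(n); cv2.imwrite(f"pics/{n}0.png",c["color"][:,:,::-1])
    print(n,c["fx"],c["cx"],c["cy"],c["R"],c["t"])
    for q in ("plate_top","tray","bed","keeper_knob","keeper","oil_bottle","cone","carton","wrench"):
        try: print(q,[(round(d["p"],2),[round(float(v)) for v in d["rect"]]) for d in bot.boxes_of(q,c)[:3]])
        except Exception as e: print(q,e)
E
```

```text
pics
{'time': 0.0, 'joint_positions': array([ 1.06601583e+00,  3.42702028e-01,  1.52499322e+00, -1.38668906e-05,
        1.27538782e+00, -1.45987605e-01]), 'dq': array([ 1.17023517e-06, -8.48142092e-04, -7.91360366e-04,  1.19944264e-03,
        3.39605381e-04, -1.75907227e-03]), 'tau': array([ 2.35658053e-04, -4.31244636e+01, -2.44223374e+01,  7.19522615e-02,
        5.58570900e-02, -1.06015680e-04]), 'tool_pos': array([184.15307842, 491.26180896, 251.06397775]), 'tcp_rot': array([-3.14011617e+00, -2.03690160e-04,  2.78280366e+00]), 'contact_force': array([ 0.17052104,  0.00346932, -0.19691918]), 'moment': array([ 0.00193873, -0.00070732, -0.01913688]), 'grip_width': 91.81943216468106} 25.0
top 402.0287885044501 324.53847226455525 198.49700831204916 [[ 0.03136031 -0.99949697 -0.00472645]
 [-0.97028042 -0.02930773 -0.2402019 ]
 [ 0.23994255  0.01211878 -0.97071144]] [ 52.8958455  535.04256884 842.36332467]
plate_top [(0.83, [177, 200, 64, 41]), (0.66, [238, 306, 63, 30]), (0.65, [247, 196, 48, 69])]
tray [(0.59, [250, 200, 74, 86])]
bed [(0.92, [447, 208, 60, 101]), (0.29, [254, 126, 
[... 250 characters left out ...]
 [(0.85, [375, 110, 73, 65])]
wrench [(0.75, [255, 126, 18, 66]), (0.52, [353, 259, 35, 39])]
scene 437.9246314776249 315.37339478823765 202.52282822498265 [[ 0.70857141  0.70542069  0.01755562]
 [ 0.51669594 -0.50173866 -0.69374608]
 [-0.48057451  0.50063955 -0.72000568]] [-403.97313778 -177.01787353 1484.89357087]
plate_top [(0.9, [312, 158, 41, 28]), (0.83, [401, 169, 49, 23]), (0.65, [366, 175, 42, 42])]
tray [(0.55, [362, 185, 59, 64])]
bed [(0.63, [243, 281, 94, 72])]
keeper_knob [(0.64, [268, 263, 38, 22])]
keeper [(0.88, [270, 263, 37, 21])]
oil_bottle [(0.65, [316, 229, 29, 49])]
cone [(0.79, [276, 213, 27, 28])]
carton [(0.8, [362, 290, 72, 66])]
wrench [(0.62, [420, 230, 50, 38])]
```

Run:
```python
import cv2
a=cv2.imread("pics/top0.png")[80:340,130:530]
cv2.imwrite("pics/top0c.png",cv2.resize(a,None,fx=2,fy=2,interpolation=cv2.INTER_CUBIC))
```

```text
(no output)
```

View pics/top0c.png

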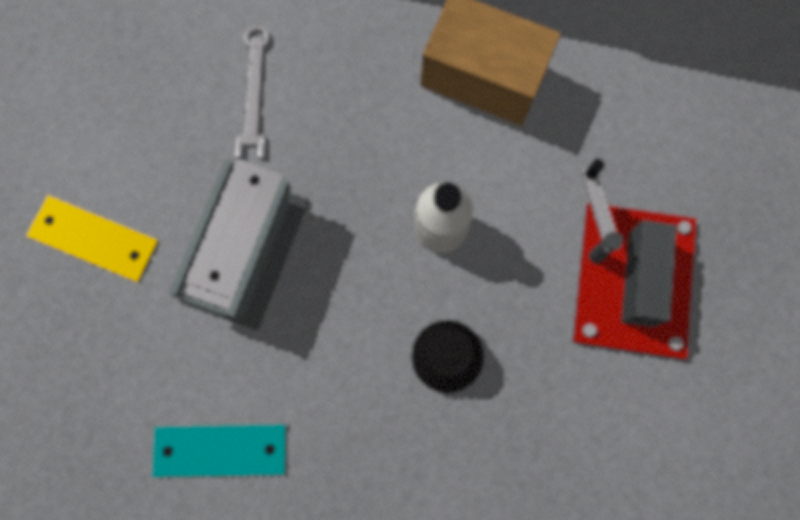

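The top view shows the tray with the grey plate (crop about 237,235, front at the lower end), fixture bed at crop (652,272), the post near (605,250) and the knob at (595,168). The keeper bar points away from the bed, and yellow and turquoise look-alikes lie on the bench.

```bash
cat > h.py <<'E'
from plant import bot
import cv2, numpy as np
def bp(c,u,v,z):
    R=np.array(c["R"]);t=np.array(c["t"]);C=-R.T@t
    d=R.T@np.array([(u-c["cx"])/c["fx"],(v-c["cy"])/c["fy"],1.]); return C+d*(z-C[2])/d[2]
def pj(c,X):
    X=np.atleast_2d(X).astype(float);p=X@np.array(c["R"]).T+np.array(c["t"])
    return np.c_[p[:,0]/p[:,2]*c["fx"]+c["cx"],p[:,1]/p[:,2]*c["fy"]+c["cy"]]
def T(xy,yaw,P):
    P=np.atleast_2d(P).astype(float);k,s=np.cos(yaw),np.sin(yaw)
    return np.c_[xy[0]+k*P[:,0]-s*P[:,1],xy[1]+s*P[:,0]+k*P[:,1],P[:,2]]
def rect(l,w,z): return np.array([[l/2,w/2,z],[l/2,-w/2,z],[-l/2,-w/2,z],[-l/2,w/2,z]])
def poly(im,c,P,col,s,closed=True):
    cv2.polylines(im,[np.round((pj(c,P)*s+s/2)*8).astype(np.int32)],closed,col,1,cv2.LINE_AA,3)
E
python3 - <<'E'
from h import *
c=bot.capture("top"); im=c["color"].astype(int)
red=((im[:,:,0]>120)&(im[:,:,1]<60)&(im[:,:,2]<60)).astype(np.uint8)
n,l,st,ce=cv2.connectedComponentsWithStats(red); k=1+np.argmax(st[1:,4])
ct=max(cv2.findContours((l==k).astype(np.uint8),0,2)[0],key=cv2.contourArea)[:,0]
P=np.array([bp(c,u,v,12)[:2] for u,v in ct],np.float32)
r=cv2.minAreaRect(P);print("base",r)
f=lambda x,y,z:bp(c,130+x/2,80+y/2,z)[:2].round(1)
print("bed corners",[f(*q,70) for q in((635,222),(676,222),(670,325),(625,318))])
print("post",f(610,240,85),"knobtop",f(597,165,121),"knob base",f(591,178,85))
print("plate holes",f(254,180,87),f(214,275,87))
print("cheek L",f(232,160,91),f(176,294,91))
print("bottle",f(447,195,140),"cone",f(448,352,30),"carton top",[f(*q,90) for q in((422,55),(450,0),(558,38),(530,92))])
w=bot.capture("wrist");print(-np.array(w["R"]).T@w["t"]); cv2.imwrite("pics/w0.png",w["color"][:,:,::-1])
E
```

```text
base ((502.7729187011719, -221.80978393554688), (130.07102966308594, 164.22120666503906), 82.89165496826172)
bed corners [array([ 557.8, -207.1]), array([ 559.2, -253.2]), array([ 442.4, -240.3]), array([ 448.5, -191.6])]
post [ 532.2 -174.2] knobtop [ 606.3 -153.3] knob base [ 603.3 -155.4]
plate holes [589.1 222.6] [479.4 258.4]
cheek L [610.6 248.2] [456.6 296.7]
bottle [561.8   9.2] cone [409.7  -1.2] carton top [array([746. ,  37.6]), array([818.,   6.]), array([ 772.3, -120.6]), array([703.3, -87.2])]
[107.15412199 519.1477268  384.21553747]
```

```bash
cat > ov.py <<'E'
from h import *
def overlay(c,name,tray,plate,fix,kp,crop,s):
    im=cv2.resize(c["color"][:,:,::-1],None,fx=s,fy=s,interpolation=cv2.INTER_CUBIC)
    G=(0,255,0);B=(255,100,0);Y=(0,255,255);M=(255,0,255)
    if tray is not None:
        xy,y=tray[:2],tray[2]; poly(im,c,T(xy,y,rect(162,76,91)),G,s)
    if plate is not None:
        poly(im,c,T(plate[:2],plate[2],rect(150,56,87)),M,s)
    if fix is not None:
        xy,y=fix[:2],fix[2]; poly(im,c,T(xy,y,rect(170,130,12)),Y,s);poly(im,c,T(xy,y,rect(110,38,70)),G,s)
        a=np.linspace(0,6.28,24);po=np.array([20,55.]);kn=po+80*np.array([np.cos(kp),-np.sin(kp)])
        for ctr,r,z in((po,9,85),(kn,7,121)): poly(im,c,T(xy,y,np.c_[ctr[0]+r*np.cos(a),ctr[1]+r*np.sin(a),z+0*a]),B,s)
    x0,y0,x1,y1=crop; cv2.imwrite(name,im[y0*s:y1*s,x0*s:x1*s])
E
python3 - <<'E'
from ov import *
c=bot.capture("top");tr=(534.2,240.5,-.316);fx=(503,-222,-.124)
a=[]
for i,cr in enumerate([(205,150,295,260),(405,150,495,270)]):
    overlay(c,f"pics/o{i}.png",tr,tr,fx,-.4,cr,5);a.append(cv2.imread(f"pics/o{i}.png")[:550])
s=bot.capture("scene")
overlay(s,"pics/s1.png",tr,tr,fx,-.4,(190,150,400,325),3)
cv2.imwrite("pics/ov1.png",cv2.resize(np.hstack(a),(800,488)))
E
```

```text
(no output)
```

View pics/ov1.png

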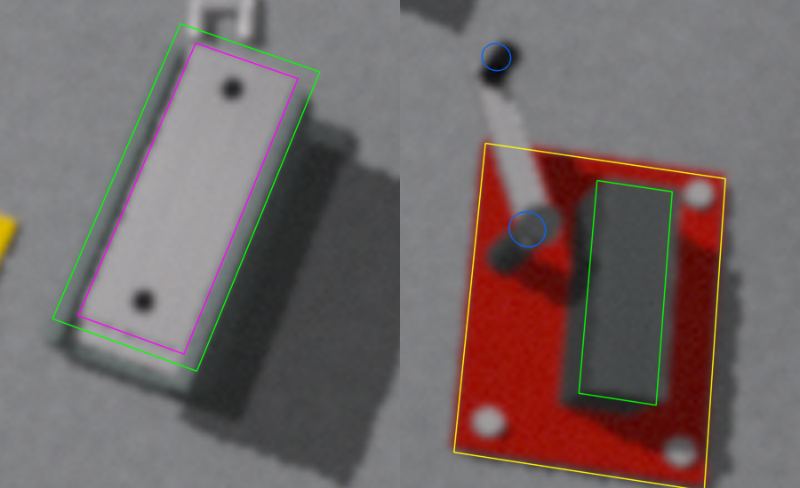

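View pics/s1.png

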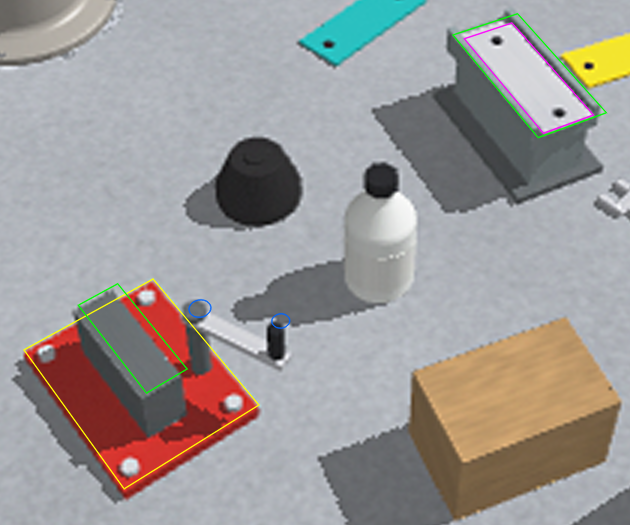

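The overlays agree to within a few mm: the tray yaw is about -0.316 and the keeper is about -0.4, so it is clear. I'll refine this with the wrist camera, after checking its mounting to plan a view pose over the tray.

```bash
cat >> h.py <<'E'
from scipy.spatial.transform import Rotation as Ro
def delta(x,y,z,yaw,o=None):
    """tool-frame delta row from measured pose to (x,y,z,down,yaw)"""
    o=o or bot.get_obs(); R0=Ro.from_euler("xyz",o["tcp_rot"]); R1=Ro.from_euler("xyz",[np.pi,0,yaw])
    return np.r_[R0.inv().apply(np.array([x,y,z])-o["tool_pos"]).round(1),(R0.inv()*R1).as_rotvec().round(4)]
E
python3 - <<'E'
from h import *
w=bot.capture("wrist");o=bot.get_obs();R0=Ro.from_euler("xyz",o["tcp_rot"]).as_matrix()
Rw=np.array(w["R"]);C=-Rw.T@w["t"]
Rct=Rw@R0; pc=R0.T@(C-o["tool_pos"]); print(Rct.round(3),pc.round(1),w["fx"],w["cx"],w["cy"])
for (cx,cy,yaw,nm) in((534.2,240.5,-.316,"tray"),(503,-222,-.124,"bed")):
  for back in (0,40,80):
    ty=yaw+np.pi
    p=np.array([cx+back*np.cos(yaw),cy+back*np.sin(yaw),251]);R1=Ro.from_euler("xyz",[np.pi,0,ty]).as_matrix()
    c=dict(w);c["R"]=Rct@R1.T;c["t"]=-c["R"]@(p+R1@pc)
    print(nm,back,delta(*p,ty),pj(c,T((cx,cy),yaw,np.vstack([rect(162,76,91),rect(170,130,12)]))).round().tolist())
E
```

```text
[[ 0.001  1.     0.001]
 [-0.953  0.001 -0.304]
 [-0.304 -0.     0.953]] [  81.9   -1.3 -132.4] 347.9450605497842 323.71035679881766 201.25692769968515
tray 0 [-4.158e+02 -1.123e+02  8.000e-01  2.000e-04  0.000e+00 -4.280e-02] [[365.0, 272.0], [285.0, 271.0], [278.0, 91.0], [373.0, 91.0], [381.0, 241.0], [269.0, 241.0], [261.0, 87.0], [389.0, 87.0]]
tray 40 [-4.557e+02 -1.106e+02  8.000e-01  2.000e-04  0.000e+00 -4.280e-02] [[367.0, 232.0], [283.0, 232.0], [276.0, 37.0], [375.0, 37.0], [383.0, 208.0], [267.0, 208.0], [259.0, 44.0], [392.0, 44.0]]
tray 80 [-4.957e+02 -1.089e+02  8.000e-01  2.000e-04  0.000e+00 -4.280e-02] [[369.0, 190.0], [282.0, 190.0], [274.0, -23.0], [378.0, -23.0], [385.0, 174.0], [266.0, 174.0], [257.0, -2.0], [394.0, -2.0]]
bed 0 [-5.489e+02 -5.563e+02  7.000e-01  2.000e-04  0.000e+00 -2.348e-01] [[365.0, 272.0], [285.0, 271.0], [278.0, 91.0], [373.0, 91.0], [381.0, 241.0], [269.0, 241.0], [261.0, 87.0], [389.0, 87.0]]
bed 40 [-5.878e+02 -5.470e+02  7.000e-01  2.000e-04  0.000e+00 -2.348e-01] [[367.0, 232.0], [283.0, 232.0], [276.0, 37.0], [375.0, 37.0], [383.0, 208.0], [267.0, 208.0], [259.0, 44.0], [392.0, 44.0]]
bed 80 [-6.268e+02 -5.377e+02  7.000e-01  2.000e-04  0.000e+00 -2.348e-01] [[369.0, 190.0], [282.0, 190.0], [274.0, -23.0], [378.0, -23.0], [385.0, 174.0], [266.0, 174.0], [257.0, -2.0], [394.0, -2.0]]
```

Request:
step_arm --pt "-416 -112 0 0 0 -0.043" --pt "-416 -112 0 0 0 -0.043" --pt "-416 -112 0 0 0 -0.043" --pt "-416 -112 0 0 0 -0.043" --pt "-416 -112 0 0 0 -0.043" --fingers 0

```text
time: 1.67
tool_pos: [354.9, 369.0, 251.9]
tcp_rot: [3.141, 0.0, 2.826]
contact_force: [0.6, 1.8, -0.0]
grip_width: 62.8
```

Request:
step_arm --pt "-208 -65 0 0 0 0" --pt "-208 -65 0 0 0 0" --pt "-208 -65 0 0 0 0" --pt "-208 -65 0 0 0 0" --pt "-208 -65 0 0 0 0"

```text
time: 2.08
tool_pos: [524.9, 247.8, 251.9]
tcp_rot: [3.141, 0.0, 2.826]
contact_force: [0.7, 1.3, 0.1]
grip_width: 29.8
```

Run:
```python
from ov import *
w=bot.capture("wrist");np.savez("wt.npz",**{k:w[k] for k in("color","fx","fy","cx","cy","R","t")})
print(bot.get_obs()["tool_pos"],bot.get_obs()["contact_force"])
tr=(534.2,240.5,-.316)
overlay(w,"pics/wt.png",tr,tr,None,0,(220,60,420,300),3)
print(pj(w,T(tr[:2],tr[2],rect(150,56,87))).round(1).tolist())
cv2.imwrite("pics/wtr.png",w["color"][:,:,::-1])
```

```text
[530.66820027 243.03709266 251.31048937] [ 3.30673212 -3.74179918  1.06202601]
[[350.0, 273.8], [291.7, 273.8], [286.8, 113.1], [354.3, 113.1]]
```

View pics/wt.png

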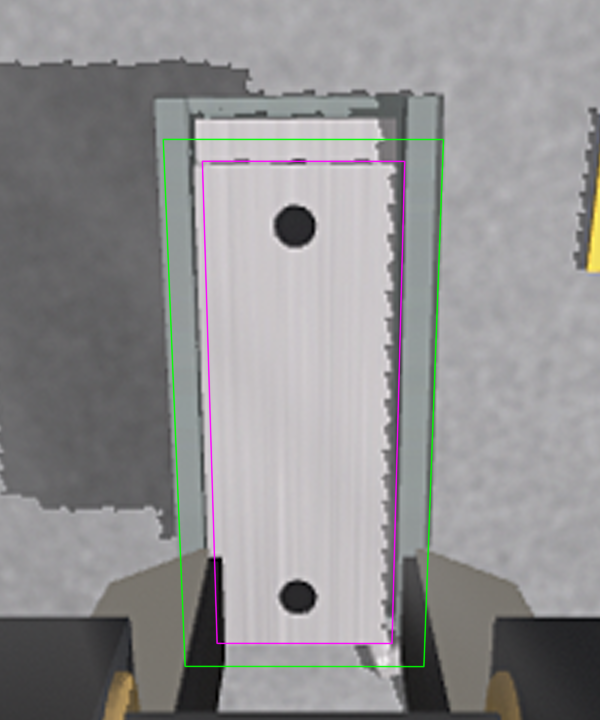

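The wrist view shows the tray front edge at crop row ~96. The top plate's front edge is at row ~163 with holes at (295,226) and (298,597), so the top plate sits a little back in the tray, with the second plate's end showing ahead of it.

Run:
```python
from h import *
w=dict(np.load("wt.npz"))
f=lambda x,y,z:bp(w,(x-1)/3+220,(y-1)/3+60,z)[:2]
a,b=f(155,99,91),f(443,96,91);print("tray front corners",a.round(1),b.round(1),np.linalg.norm(a-b))
h1,h2=f(295,226,87),f(298,597,87);print("holes",h1,h2,np.linalg.norm(h1-h2)); d=h2-h1;yaw=np.arctan2(d[1],d[0]);print("plate c",(h1+h2)/2,yaw)
l1,l2=f(155,99,91),f(184,548,91);r1,r2=f(443,96,91),f(430,550,91)
for p,q in((l1,l2),(r1,r2)): print("cheek yaw",np.arctan2(*(q-p)[::-1]))
fr=(a+b)/2;print("tray_front",fr,"perp yaw",np.arctan2(*(b-a)[::-1]))
y=-.316;u=np.array([np.cos(y),np.sin(y)]);n=np.array([-u[1],u[0]])
for nm,p in(("h1",h1),("h2",h2),("pl corner L",f(197,163,87)),("R",f(388,163,87)),("lower front",f(290,118,83)),("cheekinL",f(188,110,91)),("cheekinR",f(410,110,91))):print(nm,((p-fr)@u).round(1),((p-fr)@n).round(1))
```

```text
tray front corners [435.3 231.3] [458.5 304.9] 77.22550359290736
holes [479.3361666  256.14949658] [589.61536521 220.56000867] 115.87973634846867
plate c [534.4757659  238.35475262] -0.312169855805531
cheek yaw -0.29349552780111365
cheek yaw -0.3072199079915694
tray_front [446.86102684 268.10225246] perp yaw 1.265389410815128
h1 34.6 -1.3
h2 150.5 -0.8
pl corner L 17.3 -28.3
R 17.3 24.5
lower front 5.5 -2.6
cheekinL 3.2 -29.9
cheekinR 3.2 29.9
```

Run:
```python
from h import *
print(bot.get_obs()["tool_pos"],bot.get_obs()["tcp_rot"],bot.get_obs()["grip_width"],delta(544,235.4,120,2.834))
```

```text
[530.66820027 243.03709266 251.31048937] [-3.1404576   0.00485282  2.82113143] 25.656110370895142 [-1.440e+01 -2.900e+00  1.314e+02 -1.200e-03  4.800e-03 -1.290e-02]
```

Request:
step_arm --pt "-12 -2 40 0 0 -0.008" --pt "-12 -2 80 0 0 -0.008" --pt "-12 -2 120 0 0 -0.008" --pt "-12 -2 127 0 0 -0.008" --pt "-12 -2 127 0 0 -0.008"

```text
time: 2.55
tool_pos: [532.5, 243.4, 122.3]
tcp_rot: [-3.138, -0.005, 2.834]
contact_force: [0.4, -0.2, 0.2]
grip_width: 0.3
```

Run:
```python
from h import *
for i in range(2):bot.capture("wrist")
o=bot.get_obs();print(o["tool_pos"],o["tcp_rot"],o["contact_force"],o["grip_width"],delta(544,235.4,113,2.834))
```

```text
[535.18952151 244.40789246 126.68964515] [3.13996829e+00 2.21186769e-03 2.83412456e+00] [-0.01087582  0.37872198  1.25809947] 0.2245756114852956 [-1.11e+01 -5.90e+00  1.37e+01  1.60e-03  2.20e-03  1.00e-04]
```

Request:
step_arm --pt "-11 -5.5 5 0 0 0" --pt "-11 -5.5 9 0 0 0" --pt "-11 -5.5 10 0 0 0" --pt "-11 -5.5 10 0 0 0" --pt "-11 -5.5 10 0 0 0"

```text
time: 3.07
tool_pos: [543.1, 235.3, 115.2]
tcp_rot: [3.141, 0.001, 2.834]
contact_force: [-0.6, 0.1, 0.8]
grip_width: 0.7
```

Now press down gently.

Request:
step_arm --pt "0 0 1 0 0 0" --pt "0 0 2 0 0 0" --pt "0 0 2.5 0 0 0" --pt "0 0 2.5 0 0 0"

```text
time: 3.4
tool_pos: [543.0, 235.3, 112.3]
tcp_rot: [3.141, 0.0, 2.834]
contact_force: [-0.1, 0.3, 0.7]
grip_width: 0.5
```

Request:
step_arm --pt "0 0 0.5 0 0 0" --pt "0 0 1 0 0 0" --pt "0 0 1 0 0 0"

```text
time: 3.65
tool_pos: [543.2, 235.4, 112.3]
tcp_rot: [3.141, 0.001, 2.834]
contact_force: [-2.1, -0.4, 8.3]
grip_width: 0.3
```

Request:
step_arm --pt "2 0 0.3 0 0 0" --pt "6 0 0.3 0 0 0" --pt "11 0 0.3 0 0 0" --pt "16 0 0.3 0 0 0" --pt "20 0 0.3 0 0 0"

```text
time: 4.07
tool_pos: [525.2, 241.6, 112.3]
tcp_rot: [3.139, 0.004, 2.834]
contact_force: [0.8, -0.3, 6.4]
grip_width: 0.6
```

Run:
```python
from h import *
c=bot.capture("wrist")
o=bot.get_obs();print(o["tool_pos"],o["contact_force"])
cv2.imwrite("pics/w2.png",cv2.resize(c["color"][0:300,180:460,::-1],None,fx=2,fy=2))
```

```text
[524.49387838 241.78146904 112.2639868 ] [0.05702458 0.09969019 5.20014284]
```

View pics/w2.png

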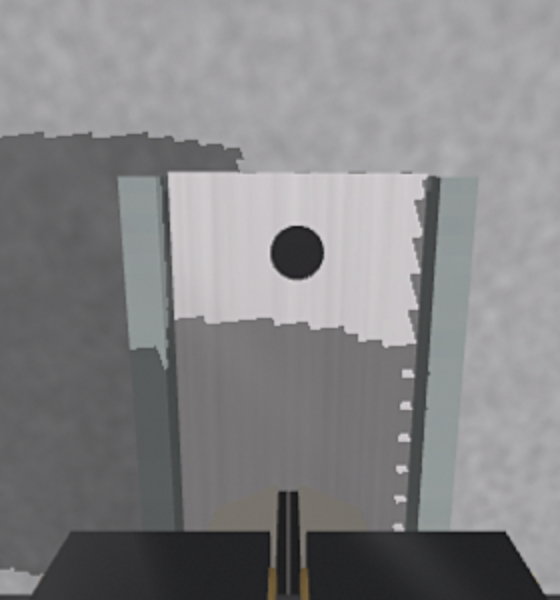

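The plate follows the finger: its front edge (row ~172) has just passed the cheek ends (row ~177). I'll keep going.

Request:
step_arm --pt "5 0 0.2 0 0 0" --pt "10 0 0.3 0 0 0" --pt "15 0 0.3 0 0 0" --pt "20 0 0.3 0 0 0" --pt "25 0 0.3 0 0 0"

```text
time: 4.53
tool_pos: [501.8, 249.2, 112.3]
tcp_rot: [3.139, 0.005, 2.834]
contact_force: [1.4, -0.2, 7.4]
grip_width: 0.6
```

Request:
step_arm --pt "5 0 0.1 0 0 0" --pt "10 0 0.1 0 0 0" --pt "15 0 0.1 0 0 0" --pt "20 0 0.1 0 0 0" --pt "23 0 0.1 0 0 0"

```text
time: 4.95
tool_pos: [479.8, 256.4, 112.3]
tcp_rot: [3.139, 0.005, 2.834]
contact_force: [2.1, 0.0, 7.5]
grip_width: 0.5
```

Run:
```python
from h import *
c=bot.capture("wrist")
o=bot.get_obs();print(o["tool_pos"],o["contact_force"])
cv2.imwrite("pics/w3.png",cv2.resize(c["color"][0:300,180:460,::-1],None,fx=2,fy=2))
np.savez("w3.npz",**{k:c[k] for k in("color","fx","fy","cx","cy","R","t")})
```

```text
[479.33819428 256.46419669 112.24365471] [ 0.55268938 -0.29672489  8.309356  ]
```

View pics/w3.png

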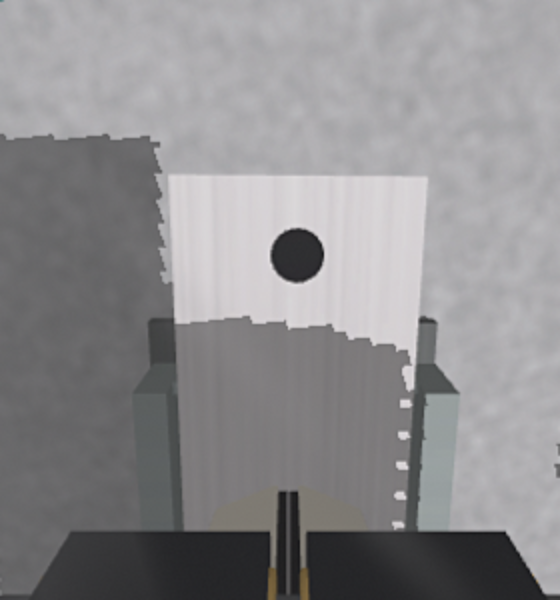

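Run:
```python
from h import *
w=dict(np.load("w3.npz"))
f=lambda x,y,z:bp(w,(x-.5)/2+180,(y-.5)/2,z)[:2]
fr=np.array([446.9,268.1]);y=-.308;u=np.array([np.cos(y),np.sin(y)]);n=np.array([-u[1],u[0]])
for nm,p in(("hole",f(297,255,87)),("cL",f(168,176,87)),("cR",f(428,178,87)),("cheekL",f(135,393,91)),("cheekR",f(459,392,91)),("L2",f(180,490,87)),("R2",f(408,490,87))):print(nm,p.round(1),((p-fr)@u).round(1),((p-fr)@n).round(1))
o=bot.get_obs();print(((o["tool_pos"][:2]-fr)@u),(o["tool_pos"][:2]-fr)@n)
```

```text
hole [416.9 277. ] -31.3 -0.6
cL [392.6 255.6] -48.0 -28.4
cR [409.9 308.8] -47.6 27.5
cheekL [435.  232.2] -0.4 -37.8
cheekR [457.4 303.4] -0.7 36.9
L2 [462.7 232.3] 25.9 -29.3
R2 [479.9 286.2] 25.9 27.2
34.43914354142582 -1.2544955385737167
```

Request:
step_arm --pt "4 0 0 0 0 0" --pt "7 0 0 0 0 0" --pt "7 0 0 0 0 0" --pt "7 0 -2 0 0 0" --pt "7 0 -30 0 0 0"

```text
time: 5.42
tool_pos: [469.0, 256.9, 136.9]
tcp_rot: [-3.136, -0.007, 2.834]
contact_force: [0.1, -0.1, -0.6]
grip_width: 0.5
```

Run:
```python
from h import *
print(bot.get_obs()["tool_pos"],delta(503,-222,251,np.pi-.124))
```

```text
[469.01957659 256.9497864  136.93795177] [-1.767e+02 -4.467e+02 -1.129e+02 -4.700e-03 -7.300e-03 -1.839e-01]
```

Request:
step_arm --pt "-8 -5 -40 0 0 0" --pt "-20 -20 -80 0 0 -0.03" --pt "-40 -50 -100 0 0 -0.06" --pt "-55 -85 -108 0 0 -0.1" --pt "-68 -122 -108 0 0 -0.14" --fingers 80

```text
time: 5.83
tool_pos: [500.8, 120.0, 251.3]
tcp_rot: [3.14, 0.006, 2.977]
contact_force: [0.9, 0.6, -0.4]
grip_width: 29.0
```

Run:
```python
from h import *
print(bot.get_obs()["tool_pos"],delta(503,-222,251,np.pi-.124))
```

```text
[500.84302075 120.04636345 251.29833296] [-5.810e+01 -3.371e+02  2.000e-01  1.300e-03  5.700e-03 -4.030e-02]
```

Request:
step_arm --pt "-7 -40 0 0 0 -0.04" --pt "-14 -80 0 0 0 -0.04" --pt "-21 -120 0 0 0 -0.04" --pt "-28 -160 0 0 0 -0.04" --pt "-34 -200 0 0 0 -0.04"

```text
time: 6.25
tool_pos: [499.0, -83.7, 248.5]
tcp_rot: [3.141, -0.0, 3.014]
contact_force: [1.4, 0.0, 0.6]
grip_width: 62.3
```

Request:
step_arm --pt "-7 -40 0 0 0 0" --pt "-14 -80 0 0 0 0" --pt "-20 -120 0 0 0 0" --pt "-22 -132 0 0 0 0" --pt "-22 -132 0 0 0 0"

```text
time: 6.67
tool_pos: [504.1, -218.7, 247.8]
tcp_rot: [-3.141, -0.001, 3.009]
contact_force: [-0.3, -0.0, -0.1]
grip_width: 79.9
```

Run:
```python
from ov import *
for i in range(3): w=bot.capture("wrist")
np.savez("wb.npz",**{k:w[k] for k in("color","fx","fy","cx","cy","R","t")})
o=bot.get_obs();print(o["tool_pos"],o["tcp_rot"])
overlay(w,"pics/wb.png",None,None,(503,-222,-.124),-.4,(190,40,440,290),2)
im=cv2.imread("pics/wb.png");cv2.imwrite("pics/wb.png",im)
```

```text
[ 504.3189517  -214.35231028  248.22828705] [ 3.14047546e+00 -8.18359963e-04  3.01415289e+00]
```

View pics/wb.png

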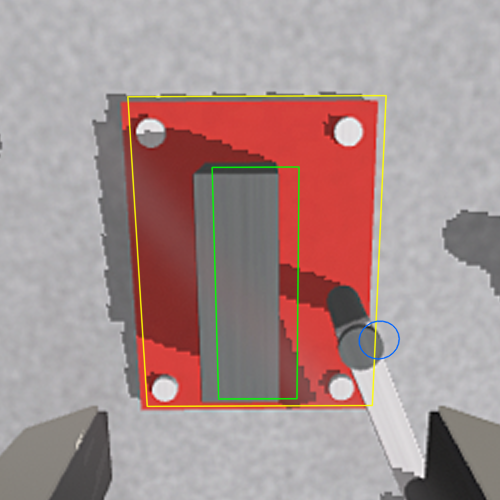

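Run:
```python
from h import *
w=dict(np.load("wb.npz"))
f=lambda x,y,z:bp(w,(x-.5)/2+190,(y-.5)/2+40,z)[:2]
fl,fr_,br,bl=f(194,174,70),f(278,174,70),f(279.5,403,70),f(202,403,70)
print([p.round(1) for p in(fl,fr_,br,bl)],"W",np.linalg.norm(fl-fr_),np.linalg.norm(bl-br),"L",np.linalg.norm(fl-bl),np.linalg.norm(fr_-br))
c=(fl+fr_+br+bl)/4;print("c",c)
for a,b in((fl,bl),(fr_,br)):print("yaw",np.arctan2(*(b-a)[::-1]))
print("yaw perp",np.arctan2(*(fr_-fl)[::-1])-np.pi/2,np.arctan2(*(br-bl)[::-1])-np.pi/2)
y=-.124;u=np.array([np.cos(y),np.sin(y)]);n=np.array([-u[1],u[0]])
for z in(85,90,95):
    p=f(361,345,z);print("post",z,p,(p-c)@u,(p-c)@n)
for cn in((123,101),(378,101),(373,405),(141,408)): print("base",f(*cn,12).round(1))
b=f(400,480,85);print("bar pt",b)
```

```text
[array([ 448.4, -242. ]), array([ 453.1, -205.5]), array([ 561.7, -218.2]), array([ 556.9, -255.6])] W 36.830230584504626 37.67073807889469 L 109.35577656207059 109.37117010381851
c [ 504.98777143 -230.3263731 ]
yaw -0.12484306281412362
yaw -0.1171584256212517
yaw perp -0.12828216807132709 -0.1285283444298524
post 85 [ 531.43718009 -177.77402705] 19.74652188163099 55.42016932446185
post 90 [ 529.59488678 -178.2548714 ] 17.977845992075775 54.71515758553652
post 95 [ 527.75259346 -178.73571574] 16.20917010252067 54.010145846611195
base [ 412.9 -278.4]
base [ 429.3 -150.8]
base [ 595.8 -167.1]
base [ 580.5 -300.3]
bar pt [ 602.34955496 -165.22168025]
```

Run:
```python
from h import *
print(delta(433.4,271.9,200,2.832))
```

```text
[ 1.321e+02  4.732e+02  4.890e+01  1.000e-03 -9.000e-04  1.822e-01]
```

Request:
step_arm --pt "11 40 0 0 0 0.02" --pt "22 80 0 0 0 0.04" --pt "33 120 0 0 0 0.06" --pt "44 160 0 0 0 0.08" --pt "55 200 0 0 0 0.1" --fingers 90

```text
time: 7.23
tool_pos: [474.1, -6.6, 248.8]
tcp_rot: [3.141, 0.0, 2.915]
contact_force: [1.6, 0.7, -0.5]
grip_width: 90.2
```

Run:
```python
from h import *
print(delta(433.4,271.9,200,2.832))
```

```text
[1.023e+02 2.622e+02 4.890e+01 5.000e-04 1.000e-04 8.270e-02]
```

Request:
step_arm --pt "15 38 5 0 0 0.04" --pt "30 76 10 0 0 0.08" --pt "45 114 20 0 0 0.083" --pt "60 152 30 0 0 0.083" --pt "74 190 40 0 0 0.083"

```text
time: 7.65
tool_pos: [444.3, 194.2, 208.9]
tcp_rot: [3.141, 0.0, 2.833]
contact_force: [0.7, -0.7, 0.2]
grip_width: 90.0
```

Request:
step_arm --pt "14 36 5 0 0 0" --pt "24 62 8 0 0 0" --pt "24 62 8 0 0 0" --pt "24 62 8 0 0 0"

```text
time: 7.98
tool_pos: [440.6, 259.6, 200.6]
tcp_rot: [-3.141, -0.001, 2.836]
contact_force: [-0.1, -0.3, -0.6]
grip_width: 89.9
```

Run:
```python
from h import *
for i in range(3): w=bot.capture("wrist")
np.savez("w4.npz",**{k:w[k] for k in("color","fx","fy","cx","cy","R","t")})
o=bot.get_obs();print(o["tool_pos"],o["tcp_rot"],delta(433.4,271.9,91,2.832))
cv2.imwrite("pics/w4.png",cv2.resize(w["color"][60:360,180:460,::-1],None,fx=2,fy=2))
c=np.array([446.9,268.1])+20.5*np.array([np.cos(-.308),np.sin(-.308)])
print(pj(w,T(c,-.31,rect(150,56,87))).tolist(),pj(w,T(c,-.31,[-57.9,0,87])))
```

```text
[442.01460876 256.91853478 201.0163012 ] [-3.14154357e+00  2.09164839e-04  2.83113976e+00] [ 1.28e+01  1.16e+01  1.10e+02 -0.00e+00  2.00e-04 -9.00e-04]
[[373.1375322065123, 316.67532850198023], [305.7723192633588, 316.5477752267441], [302.75446793827365, 134.0642321502524], [382.7350146533092, 134.20138252779364]] [[342.30727259 158.31471676]]
```

View pics/w4.png

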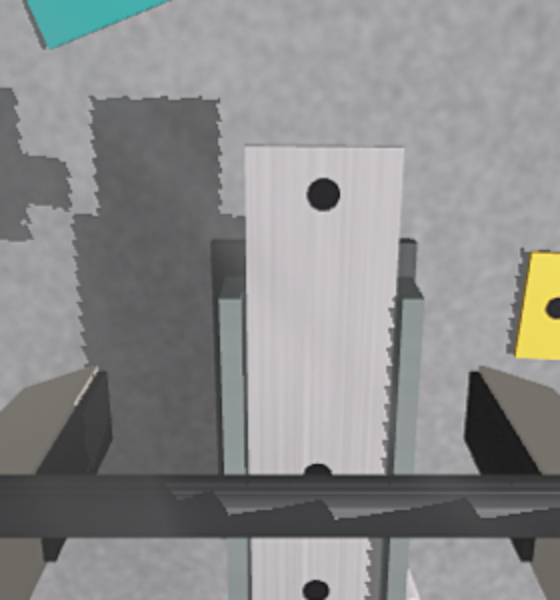

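The plate end hangs freely. Its corners at crop (245,145) and (405,147) match the prediction to 1 px, so the overhang is about 55 mm. I'll descend astride the end.

Request:
step_arm --pt "12 11 20 0 0 0" --pt "13 11.5 50 0 0 0" --pt "13 11.5 75 0 0 0" --pt "13 11.5 90 0 0 0" --pt "13 11.5 90 0 0 0"

```text
time: 8.55
tool_pos: [432.0, 270.3, 108.1]
tcp_rot: [-3.138, -0.004, 2.829]
contact_force: [-1.0, -0.7, -0.4]
grip_width: 90.0
```

Run:
```python
from h import *
bot.capture("wrist");bot.capture("wrist");o=bot.get_obs();print(o["tool_pos"],o["tcp_rot"],delta(433.4,271.9,91,2.832))
```

```text
[433.93639088 271.39874086 111.15646841] [-3.14148379e+00 -1.55690860e-04  2.82933876e+00] [ 7.00e-01  3.00e-01  2.02e+01 -1.00e-04 -2.00e-04 -2.70e-03]
```

Request:
step_arm --pt "0.5 0 8 0 0 0" --pt "0.5 0 16 0 0 0" --pt "0.5 0 20 0 0 0" --pt "0.5 0 20 0 0 0" --pt "0.5 0 20 0 0 0"

```text
time: 9.07
tool_pos: [433.1, 272.3, 90.7]
tcp_rot: [-3.142, -0.0, 2.831]
contact_force: [-0.2, -0.7, -0.4]
grip_width: 90.1
```

Request:
step_arm --pt "0 0 0 0 0 0" --pt "0 0 0 0 0 0" --pt "0 0 0 0 0 0" --pt "0 0 0 0 0 0" --pt "0 0 0 0 0 0" --fingers 40

```text
time: 9.48
tool_pos: [433.2, 272.4, 90.9]
tcp_rot: [3.141, 0.0, 2.831]
contact_force: [-0.4, 1.2, 0.5]
grip_width: 61.6
```

Request:
step_arm --pt "0 0 0 0 0 0" --pt "0 0 0 0 0 0" --pt "0 0 0 0 0 0" --fingers 40

```text
time: 9.73
tool_pos: [433.2, 272.4, 90.8]
tcp_rot: [3.141, 0.0, 2.831]
contact_force: [-0.8, 0.3, 1.6]
grip_width: 55.4
```

Request:
step_arm --pt "0 0 0 0 0 0" --pt "0 0 -3 0 0 0" --pt "0 0 -8 0 0 0" --pt "0 0 -15 0 0 0" --pt "0 0 -24 0 0 0"

```text
time: 10.15
tool_pos: [432.7, 272.1, 114.9]
tcp_rot: [-3.141, -0.001, 2.831]
contact_force: [0.7, -0.2, -2.5]
grip_width: 55.1
```

Request:
step_arm --pt "0 0 -12 0 0 0" --pt "0 0 -28 0 0 0" --pt "0 0 -45 0 0 0" --pt "0 0 -60 0 0 0" --pt "0 0 -65 0 0 0"

```text
time: 10.57
tool_pos: [434.1, 272.8, 182.7]
tcp_rot: [3.139, 0.003, 2.831]
contact_force: [-0.7, 0.7, -3.5]
grip_width: 55.0
```

Run:
```python
from h import *
w=bot.capture("wrist");s=bot.capture("scene");o=bot.get_obs();print(o["tool_pos"],o["tcp_rot"],o["contact_force"],o["grip_width"])
a=cv2.resize(w["color"][60:360,180:460],(400,429));b=cv2.resize(s["color"][110:260,300:440],(400,429),interpolation=cv2.INTER_CUBIC)
cv2.imwrite("pics/w5.png",np.hstack([a,b])[:,:,::-1])
```

```text
[433.58462861 272.52310582 181.0419159 ] [3.13969417e+00 2.05753022e-03 2.83083924e+00] [-0.95308568 -0.2637311  -3.31161729] 55.78532226581969
```

View pics/w5.png

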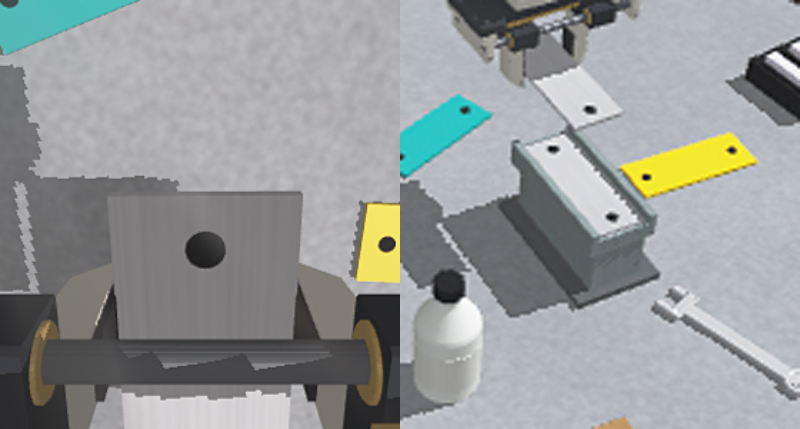

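The plate is held level by its end (wrist-view front corners at (108,194) and (302,193)), and the second plate is still in the tray. I'll work out its exact in-hand offset and tilt.

Run:
```python
from h import *
from scipy.optimize import least_squares
w=bot.capture("wrist");o=bot.get_obs()
R0=Ro.from_euler("xyz",o["tcp_rot"])
px=np.array([[108,194],[302,193],[205.5,250]])/1.42857+[180,60]
# plate top-face points in plate frame (x along tool x, y along tool y, z along tool z); front end at +75
P=np.array([[75,-28,-2],[75,28,-2],[57.9,0,-2.]])
def res(q):
    X=Ro.from_euler("zy",[q[2],q[3]]).apply(P)+[q[0],q[1],6]
    return (pj(w,R0.apply(X)+o["tool_pos"])-px).ravel()
r=least_squares(res,[-34,0,0,0]);print("dx,dy,yaw,pitch",r.x,"res",r.fun)
print(pj(w,R0.apply(P+[-34,0,6])+o["tool_pos"]),px)
print(delta(471.3,-226.1,200,np.pi-.124))
```

```text
dx,dy,yaw,pitch [-3.49415083e+01 -5.70110095e-01 -6.18138290e-03  3.64429205e-03] res [-0.00586354  0.43850777  0.09382709  0.38974284 -0.09129689 -0.88336749]
[[258.06443548 193.43657032]
 [393.99328032 193.4916969 ]
 [325.93326895 231.86727315]] [[255.6000756  195.8001358 ]
 [391.4002114  195.1001351 ]
 [323.85014385 235.000175  ]]
[-1.889e+02 -4.628e+02 -2.020e+01  4.000e-04  4.000e-04 -1.868e-01]
```

Request:
step_arm --pt "-4 -10 -5 0 0 0" --pt "-10 -28 -12 0 0 -0.02" --pt "-20 -50 -20 0 0 -0.04" --pt "-30 -75 -25 0 0 -0.06" --pt "-40 -100 -30 0 0 -0.08"

```text
time: 11.13
tool_pos: [440.0, 163.2, 209.3]
tcp_rot: [-3.141, -0.002, 2.913]
contact_force: [0.9, 0.1, -3.6]
grip_width: 55.2
```

Request:
step_arm --pt "-8 -25 0 0 0 -0.02" --pt "-15 -50 0 0 0 -0.04" --pt "-22 -75 0 0 0 -0.06" --pt "-30 -100 0 0 0 -0.08" --pt "-38 -125 0 0 0 -0.107"

```text
time: 11.55
tool_pos: [448.1, 32.7, 209.1]
tcp_rot: [-3.141, -0.002, 3.019]
contact_force: [0.2, 0.1, -3.8]
grip_width: 55.0
```

Run:
```python
from h import *
o=bot.get_obs();print(o["tool_pos"],o["tcp_rot"],o["contact_force"],o["grip_width"],delta(470.8,-225.5,140,np.pi-.124))
```

```text
[448.10030808  32.69853169 209.07174642] [-3.14132639e+00 -1.87725040e-03  3.01870061e+00] [ 0.16189481  0.06738719 -3.82299137] 55.01054110967034 [-5.430e+01 -2.535e+02  6.900e+01 -3.000e-04 -1.900e-03  1.100e-03]
```

Request:
step_arm --pt "-5 -25 0 0 0 0" --pt "-11 -50 0 0 0 0" --pt "-16 -75 0 0 0 0" --pt "-22 -100 0 0 0 0" --pt "-27 -125 0 0 0 0"

```text
time: 11.97
tool_pos: [459.5, -94.6, 209.0]
tcp_rot: [3.141, -0.002, 3.018]
contact_force: [1.0, 0.2, -2.6]
grip_width: 55.2
```

Request:
step_arm --pt "-5 -25 0 0 0 0" --pt "-11 -50 5 0 0 0" --pt "-16 -75 15 0 0 0" --pt "-22 -100 25 0 0 0" --pt "-26 -115 35 0 0 0"

```text
time: 12.38
tool_pos: [471.1, -213.0, 173.6]
tcp_rot: [-3.141, -0.001, 3.016]
contact_force: [-0.0, -0.1, -3.4]
grip_width: 54.8
```

Run:
```python
from h import *
for i in range(3):bot.capture("wrist")
o=bot.get_obs();print(o["tool_pos"],o["tcp_rot"],o["contact_force"],o["grip_width"],delta(470.8,-225.5,100,np.pi-.124))
```

```text
[ 470.60629998 -211.0780343   173.06351067] [ 3.13995278 -0.00370092  3.01557461] [ 0.35600981 -0.46377212 -2.71766591] 55.015630296809036 [-2.30e+00 -1.44e+01  7.30e+01  1.60e-03 -3.70e-03 -2.00e-03]
```

Request:
step_arm --pt "-2 -12 10 0 0 0" --pt "-2 -14 28 0 0 0" --pt "-2 -14.5 48 0 0 0" --pt "-2 -14.5 62 0 0 0" --pt "-2 -14.5 70 0 0 0"

```text
time: 12.95
tool_pos: [471.2, -224.1, 102.9]
tcp_rot: [3.14, -0.003, 3.019]
contact_force: [-0.5, -0.2, -2.5]
grip_width: 55.6
```

Run:
```python
from ov import *
for i in range(3):w=bot.capture("wrist")
t=bot.capture("top")
o=bot.get_obs();print(o["tool_pos"],o["tcp_rot"],o["contact_force"],o["grip_width"],delta(470.8,-225.5,80,np.pi-.124))
fx=(505,-230.3,-.124)
overlay(t,"pics/t6.png",None,None,fx,-.4,(405,150,495,270),5)
b=cv2.imread("pics/t6.png");a=cv2.resize(w["color"][40:380,160:480,::-1],(410,436))
cv2.imwrite("pics/w6.png",np.hstack([a,cv2.resize(b,(327,436))]))
```

```text
[ 472.52586869 -224.88771393  105.25760204] [-3.14125202e+00  7.58333540e-04  3.01838365e+00] [ 0.45677297 -0.2922671  -2.97938333] 55.283409324100084 [ 1.70e+00 -8.00e-01  2.53e+01 -3.00e-04  8.00e-04  8.00e-04]
```

View pics/w6.png

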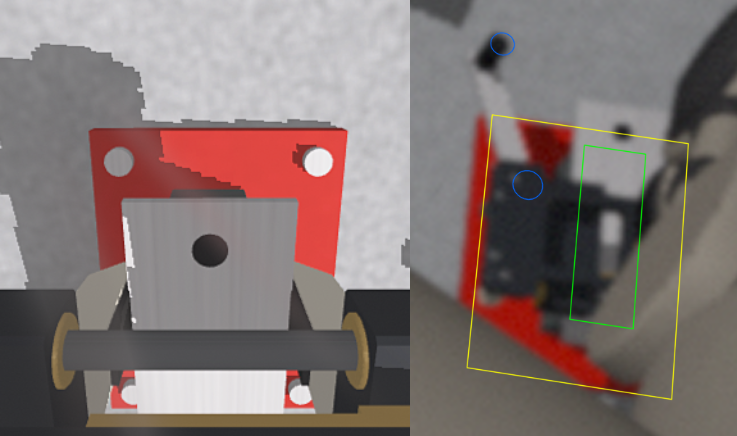

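Plate and bed line up in the wrist view (bed end at column ~208, plate centre at ~210). I'll lower gently.

Request:
step_arm --pt "1 -0.5 5 0 0 0" --pt "1.5 -0.8 11 0 0 0" --pt "1.5 -0.8 16 0 0 0" --pt "1.5 -0.8 20 0 0 0" --pt "1.5 -0.8 22 0 0 0"

```text
time: 13.57
tool_pos: [470.3, -225.3, 82.0]
tcp_rot: [3.141, -0.001, 3.018]
contact_force: [-0.3, 0.2, -3.1]
grip_width: 55.1
```

Request:
step_arm --pt "0 0 0 0 0 0" --pt "0 0 1 0 0 0" --pt "0 0 2 0 0 0" --pt "0 0 2 0 0 0"

```text
time: 13.9
tool_pos: [470.8, -225.6, 80.8]
tcp_rot: [-3.141, 0.001, 3.018]
contact_force: [0.1, 0.2, -1.4]
grip_width: 55.0
```

Request:
step_arm --pt "0 0 0.5 0 0 0" --pt "0 0 1 0 0 0" --pt "0 0 1 0 0 0"

```text
time: 14.15
tool_pos: [470.7, -225.6, 79.8]
tcp_rot: [-3.141, 0.0, 3.018]
contact_force: [-0.5, -0.4, -1.9]
grip_width: 55.2
```

Request:
step_arm --pt "0 0 0.5 0 0 0" --pt "0 0 1 0 0 0" --pt "0 0 1 0 0 0"

```text
time: 14.4
tool_pos: [470.7, -225.5, 78.7]
tcp_rot: [-3.142, 0.0, 3.018]
contact_force: [-0.8, -0.4, -2.4]
grip_width: 55.3
```

Request:
step_arm --pt "0 0 0.5 0 0 0" --pt "0 0 1 0 0 0" --pt "0 0 1 0 0 0"

```text
time: 14.65
tool_pos: [470.7, -225.6, 77.9]
tcp_rot: [-3.141, 0.0, 3.018]
contact_force: [-0.5, -0.3, 0.8]
grip_width: 55.3
```

Request:
step_arm --pt "0 0 0.3 0 0 0" --pt "0 0 0.6 0 0 0" --pt "0 0 0.6 0 0 0"

```text
time: 14.9
tool_pos: [470.7, -225.5, 77.8]
tcp_rot: [-3.141, 0.001, 3.018]
contact_force: [-1.7, 0.9, 6.3]
grip_width: 55.3
```

Request:
step_arm --pt "0 0 -0.4 0 0 0" --pt "0 0 -0.4 0 0 0"

```text
time: 15.07
tool_pos: [470.7, -225.5, 77.9]
tcp_rot: [-3.141, 0.0, 3.018]
contact_force: [-2.1, 1.3, 5.1]
grip_width: 55.2
```

Request:
step_arm --pt "0 0 0 0 0 0" --pt "0 0 0 0 0 0" --pt "0 0 0 0 0 0" --pt "0 0 0 0 0 0" --pt "0 0 0 0 0 0" --fingers 80

```text
time: 15.48
tool_pos: [470.6, -225.4, 77.3]
tcp_rot: [3.141, -0.0, 3.018]
contact_force: [-0.1, -0.6, -0.5]
grip_width: 79.0
```

Request:
step_arm --pt "0 0 -5 0 0 0" --pt "0 0 -25 0 0 0" --pt "0 0 -60 0 0 0" --pt "0 0 -100 0 0 0" --pt "0 0 -135 0 0 0"

```text
time: 15.9
tool_pos: [470.5, -225.4, 214.8]
tcp_rot: [-3.142, 0.0, 3.018]
contact_force: [1.5, -0.9, -0.3]
grip_width: 79.9
```

Run:
```python
from h import *
for i in range(3):w=bot.capture("wrist")
np.savez("w7.npz",**{k:w[k] for k in("color","fx","fy","cx","cy","R","t")})
o=bot.get_obs();print(o["tool_pos"],o["tcp_rot"],o["contact_force"],o["grip_width"])
y=-.124;c=(505,-230.3)
im=w["color"][:,:,::-1].copy();im=cv2.resize(im,None,fx=2,fy=2,interpolation=cv2.INTER_CUBIC)
poly(im,w,T(c,y,rect(150,56,74)),(255,0,255),2)
cv2.imwrite("pics/w7.png",im[20:620,260:1020])
```

```text
[ 471.85535378 -226.25601613  215.77455648] [-3.13850546  0.00630007  3.01793853] [ 0.20349157  0.52974166 -0.7116196 ] 79.49353047215556
```

View pics/w7.png

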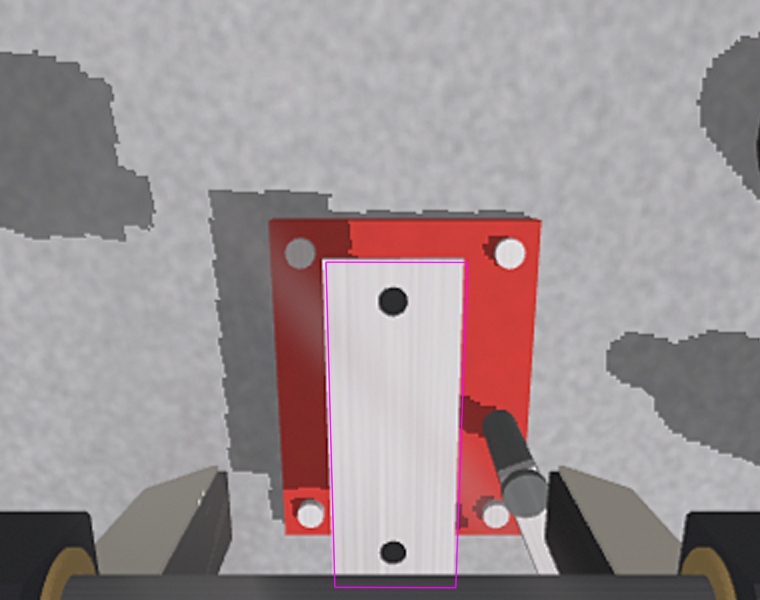

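The plate lies on the bed within about 1–2 mm of the drawn target (magenta), in line and released. The keeper still points away, with its post at crop (525,490). Next I'll go above the knob to measure it.

Run:
```python
from h import *
o=bot.get_obs();print(o["joint_positions"].round(3),delta(606,-157,215,3.3))
```

```text
[-0.594  0.367  1.591  0.     1.176 -2.041] [-1.246e+02  8.530e+01  1.300e+00 -4.000e-03  5.800e-03 -2.821e-01]
```

Request:
step_arm --pt "-32 22 0 0 0 -0.07" --pt "-64 44 0 0 0 -0.14" --pt "-96 66 0 0 0 -0.21" --pt "-125 85 0 0 0 -0.282" --pt "-125 85 0 0 0 -0.282"

```text
time: 16.47
tool_pos: [608.8, -153.1, 210.2]
tcp_rot: [3.14, 0.0, -2.976]
contact_force: [-1.5, 0.0, -1.4]
grip_width: 80.3
```

Run:
```python
from h import *
for i in range(4):w=bot.capture("wrist")
np.savez("w8.npz",**{k:w[k] for k in("color","fx","fy","cx","cy","R","t")})
o=bot.get_obs();print(o["tool_pos"],o["tcp_rot"])
for q in("keeper_knob","keeper"): print([(round(d["p"],2),np.round(d["rect"]).tolist()) for d in bot.boxes_of(q,w)[:3]])
u=np.array([np.cos(-.124),np.sin(-.124)])
for th in(-.2,-.3,-.4,-.5):
    a=-.124-th; k=np.array([531.6+80*np.cos(a),-178.2+80*np.sin(a)])
    print(th,k.round(1),pj(w,np.array([[*k,121],[*k,85]])).round().tolist())
cv2.imwrite("pics/w8.png",cv2.resize(w["color"][60:360,140:500,::-1],None,fx=2,fy=2))
```

```text
[ 604.07557509 -156.68994196  211.30480948] [ 3.14046109e+00 -2.43363170e-03 -2.98416336e+00]
[(0.73, [245.0, 80.0, 117.0, 161.0]), (0.66, [315.0, 159.0, 38.0, 141.0])]
[(0.89, [317.0, 160.0, 39.0, 146.0])]
-0.2 [ 611.4 -172.1] [[301.0, 224.0], [304.0, 207.0]]
-0.3 [ 610.4 -164.2] [[313.0, 225.0], [314.0, 208.0]]
-0.4 [ 608.6 -156.4] [[325.0, 224.0], [324.0, 207.0]]
-0.5 [ 606.  -148.8] [[336.0, 222.0], [334.0, 205.0]]
```

View pics/w8.png

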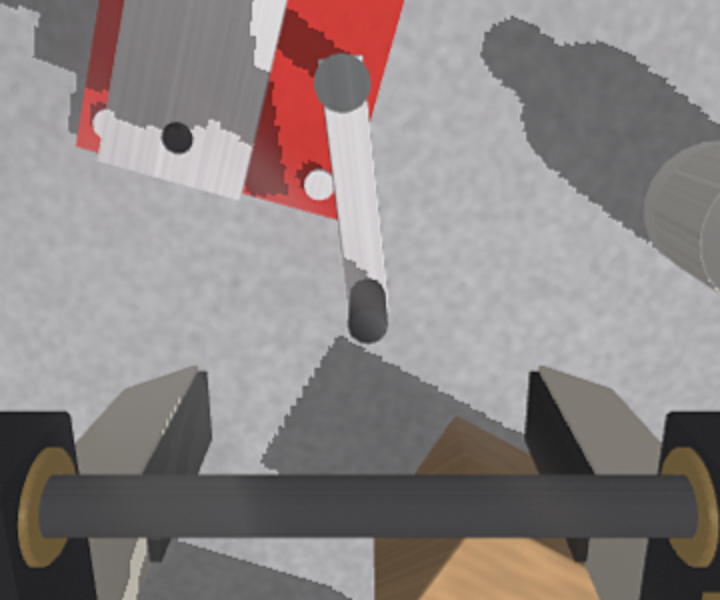

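Knob base is at crop (368,298) and its top at (367,325), which gives keeper ≈ -0.39 and matches the model.

Run:
```python
from h import *
print(delta(608.8,-157.2,150,3.408),bot.get_obs()["tool_pos"])
```

```text
[-4.700e+00 -7.000e-01  6.220e+01  5.000e-04 -9.000e-04 -1.097e-01] [ 604.11496767 -157.21211716  212.24217117]
```

Request:
step_arm --pt "-4.5 -0.5 15 0 0 -0.05" --pt "-4.5 -0.5 35 0 0 -0.1" --pt "-4.5 -0.5 55 0 0 -0.11" --pt "-4.5 -0.5 62 0 0 -0.11" --pt "-4.5 -0.5 62 0 0 -0.11" --fingers 50

```text
time: 17.18
tool_pos: [608.1, -156.6, 148.8]
tcp_rot: [3.139, -0.003, -2.875]
contact_force: [0.2, 0.7, -0.8]
grip_width: 52.5
```

Run:
```python
from h import *
for i in range(3): bot.capture("wrist")
print(delta(608.8,-157.2,117,3.408),bot.get_obs()["tool_pos"])
```

```text
[ 1.40e+00  1.00e-01  3.49e+01 -1.20e-03  1.80e-03  8.00e-04] [ 610.06735572 -156.91314206  151.93888842]
```

Request:
step_arm --pt "1 0 10 0 0 0" --pt "1 0 22 0 0 0" --pt "1 0 32 0 0 0" --pt "1 0 34 0 0 0" --pt "1 0 34 0 0 0"

```text
time: 17.75
tool_pos: [608.3, -156.4, 115.6]
tcp_rot: [3.141, -0.001, -2.873]
contact_force: [-0.3, -0.9, -0.1]
grip_width: 50.1
```

Request:
step_arm --pt "0 0 0 0 0 0" --pt "0 0 0 0 0 0" --pt "0 0 0 0 0 0" --pt "0 0 0 0 0 0" --fingers 26

```text
time: 18.08
tool_pos: [608.9, -156.7, 117.0]
tcp_rot: [-3.141, 0.001, -2.873]
contact_force: [-0.4, -0.1, 0.5]
grip_width: 28.6
```

Now I'll swing about the post (it lies at tool x = +80).

Request:
step_arm --pt "0.4 -8 0 0 0 0.1" --pt "1.6 -15.9 0 0 0 0.2" --pt "3.6 -23.6 0 0 0 0.3" --pt "6.3 -31.2 0 0 0 0.4" --pt "9.8 -38.4 0 0 0 0.5"

```text
time: 18.5
tool_pos: [609.6, -196.4, 116.8]
tcp_rot: [3.141, 0.0, 2.905]
contact_force: [-0.6, 0.4, 0.3]
grip_width: 26.0
```

Run:
```python
from h import *
o=bot.get_obs();a=o["tcp_rot"][2]-np.pi;d=o["tool_pos"][:2]-np.array([531.6,-178.2]);print(o["tool_pos"],o["contact_force"],o["moment"],"radius",np.linalg.norm(d),"theta pos",-.124-np.arctan2(d[1],d[0]),"yaw",(-.124-a+np.pi)%(2*np.pi)-np.pi,o["grip_width"])
```

```text
[ 609.61376196 -196.39609683  116.78523626] [-0.58023513  0.44207745  0.33871806] [0.14843589 0.06747606 0.03310392] radius 80.10770870730961 theta pos 0.10514544736046413 yaw 0.11252051293059528 25.970982252638397
```

Request:
step_arm --pt "0.4 -8 0 0 0 0.1" --pt "1.6 -15.9 0 0 0 0.2" --pt "3.6 -23.6 0 0 0 0.3" --pt "6.3 -31.2 0 0 0 0.4" --pt "9.8 -38.4 0 0 0 0.5"

```text
time: 18.92
tool_pos: [591.1, -231.7, 116.7]
tcp_rot: [3.141, 0.0, 2.405]
contact_force: [1.0, 0.2, 0.2]
grip_width: 26.0
```

Request:
step_arm --pt "0.4 -8 0 0 0 0.1" --pt "1.6 -15.9 0 0 0 0.2" --pt "3.6 -23.6 0 0 0 0.3" --pt "6.3 -31.2 0 0 0 0.4" --pt "9.8 -38.4 0 0 0 0.5"

```text
time: 19.33
tool_pos: [558.1, -253.7, 116.8]
tcp_rot: [3.141, 0.001, 1.905]
contact_force: [0.6, -0.0, -0.2]
grip_width: 25.8
```

Run:
```python
from h import *
o=bot.get_obs();a=o["tcp_rot"][2]-np.pi;d=o["tool_pos"][:2]-np.array([531.6,-178.2]);print(o["tool_pos"],o["contact_force"],"radius",np.linalg.norm(d),"theta pos",-.124-np.arctan2(d[1],d[0]),"yaw",(-.124-a+np.pi)%(2*np.pi)-np.pi,o["grip_width"])
w=bot.capture("wrist");print([(round(d["p"],2),np.round(d["rect"]).tolist()) for d in bot.boxes_of("keeper_knob",w)[:2]],o["joint_positions"])
```

```text
[ 558.07810415 -253.68128343  116.81107235] [ 0.62835949 -0.02268292 -0.19877174] radius 79.99071288189863 theta pos 1.109417602813123 yaw 1.1128109318378687 25.792513648634767
[(0.56, [326.0, 185.0, 53.0, 227.0])] [-5.51717957e-01  6.27384697e-01  1.44345217e+00  2.94962149e-04
  1.06987416e+00 -8.85845086e-01]
```

Request:
step_arm --pt "0.4 -8 0 0 0 0.1" --pt "1.6 -15.9 0 0 0 0.2" --pt "3.6 -23.6 0 0 0 0.3" --pt "6.3 -31.2 0 0 0 0.4" --pt "10.6 -39.8 0 0 0 0.52"

```text
time: 19.85
tool_pos: [517.6, -256.9, 116.9]
tcp_rot: [3.14, 0.001, 1.389]
contact_force: [-0.3, 0.7, 0.1]
grip_width: 26.2
```

Request:
step_arm --pt "0 0 0 0 0 0" --pt "0 0 0 0 0 0"

```text
time: 20.02
tool_pos: [517.4, -256.6, 116.8]
tcp_rot: [3.141, 0.0, 1.395]
contact_force: [0.3, 0.1, -0.2]
grip_width: 25.9
```

Request:
step_arm --pt "0 3 0 0 0 0" --pt "0 3 -10 0 0 0" --pt "0 3 -40 0 0 0" --pt "0 3 -75 0 0 0" --pt "0 3 -110 0 0 0" --fingers 40

```text
time: 20.43
tool_pos: [520.2, -256.9, 228.1]
tcp_rot: [-3.141, -0.001, 1.393]
contact_force: [0.3, 0.4, -0.7]
grip_width: 40.0
```

Run:
```python
from h import *
for i in range(3):w=bot.capture("wrist")
s=bot.capture("scene");o=bot.get_obs();print(o["tool_pos"],o["tcp_rot"],o["contact_force"])
im=cv2.resize(w["color"][:,:,::-1],None,fx=2,fy=2,interpolation=cv2.INTER_CUBIC);np.savez("w9.npz",**{k:w[k] for k in("color","fx","fy","cx","cy","R","t")})
y=-.124;c=(505,-230.3)
poly(im,w,T(c,y,rect(150,56,74)),(255,0,255),2)
for th in(1.38,1.57):
    e=np.array([[20,55,85],[20+80*np.cos(th),55-80*np.sin(th),85]]);poly(im,w,T(c,y,e),(0,255,0) if th>1.5 else (0,0,255),2,False)
a=cv2.resize(im[40:700,300:1000],(500,471));b=cv2.resize(s["color"][190:330,170:295,::-1],(300,336));b=np.vstack([b,np.zeros((471-336,300,3),np.uint8)])
cv2.imwrite("pics/w9.png",np.hstack([a,b]))
```

```text
[ 520.72873907 -257.30534841  228.0612157 ] [3.13872725e+00 1.11091758e-03 1.39179328e+00] [-0.09634719 -0.1655864  -0.30784513]
```

The picture allowance is used up, so I'll check numerically.

Run:
```python
from h import *
w=bot.capture("wrist");c=(505,-230.3);y=-.124
for q in("keeper_knob","keeper","plate_top"): print(q,[(round(d["p"],2),np.round(d["rect"],1).tolist()) for d in bot.boxes_of(q,w)[:3]])
def knob(th): return T(c,y,[[20+80*np.cos(th),55-80*np.sin(th),z] for z in(121,85)])
for th in(1.3,1.38,1.48,1.57,1.62): print(th,pj(w,knob(th)).round(1).tolist())
print("post",pj(w,T(c,y,[20,55,85])),"plate",pj(w,T(c,y,rect(150,56,74))).round().tolist(),"holes",pj(w,T(c,y,[[58,0,74],[-58,0,74]])).round(1))
g=w["color"].mean(2); p=pj(w,knob(1.57)).round().astype(int)
# row profiles through the bar between post and knob
for s in(25,40,55):
    for th in (1.57,):
        q=pj(w,T(c,y,[20,55-s,85]))[0]; r=int(q[1]);print("bar s",s,"pred col",q[0].round(1),"row",r,g[r,int(q[0])-30:int(q[0])+31:2].round().astype(int).tolist())
for r in range(p[0,1]-6,p[1,1]+6,4): print("knob row",r,g[r,p[0,0]-30:p[0,0]+31:2].round().astype(int).tolist(),p[0,0]-30)
```

```text
keeper_knob [(0.66, [318.8, 147.3, 27.7, 134.7])]
keeper [(0.78, [321.4, 148.5, 32.3, 136.2])]
plate_top [(0.9, [297.0, 162.3, 185.2, 73.6])]
1.3 [[353.2, 202.0], [349.6, 188.5]]
1.38 [[344.7, 204.4], [342.1, 190.6]]
1.48 [[333.8, 206.4], [332.5, 192.4]]
1.57 [[324.0, 207.4], [323.8, 193.3]]
1.62 [[318.5, 207.5], [319.0, 193.4]]
post [[318.00577252  91.86334105]] plate [[388.0, 123.0], [388.0, 190.0], [214.0, 199.0], [203.0, 133.0]] holes [[367.7 158.4]
 [229.  165.9]]
bar s 25 pred col 319.9 row 125 [99, 98, 98, 97, 98, 70, 61, 62, 61, 61, 47, 197, 196, 193, 194, 190, 191, 198, 196, 191, 192, 88, 93, 92, 90, 90, 89, 95, 100, 102, 100]
bar s 40 pred col 321.0 row 144 [193, 193, 192, 192, 192, 192, 192, 192, 204, 108, 121, 197, 192, 193, 189, 192, 192, 197, 192, 189, 146, 197, 193, 193, 192, 192, 193, 193, 192, 191, 192]
bar s 55 pred col 322.1 row 163 [189, 189, 189, 190, 191, 191, 192, 193, 195, 133, 92, 195, 192, 191, 188, 190, 191, 196, 190, 188, 167, 193, 193, 189, 190, 190, 187, 188, 188, 186, 186]
```

Run:
```python
from h import *
s=bot.capture("scene")
for q in("oil_bottle","cone","carton","wrench","tray"): print(q,[(round(d["p"],2),np.round(d["rect"]).tolist()) for d in bot.boxes_of(q,s)[:1]])
o=bot.get_obs();print(o["time"],o["contact_force"]);print(bot.close_job())
```

```text
oil_bottle [(0.67, [316.0, 230.0, 24.0, 51.0])]
cone [(0.69, [277.0, 212.0, 30.0, 27.0])]
carton [(0.68, [361.0, 293.0, 71.0, 69.0])]
wrench [(0.86, [418.0, 229.0, 57.0, 35.0])]
tray [(0.75, [362.0, 185.0, 59.0, 62.0])]
21.1333 [ 0.30094734  0.94563875 -0.23456395]
the job is handed in; nothing more can be done
None
```

The plate is on the fixture bed with the keeper bar across it, and I handed the job in at 21 s of the 72 s allowed. `close_job` gives no verdict.

**What I did:**
- Pressed the top plate with about 7 N and drew it out to roughly 55 mm of overhang.
- Pinched that end by its sides. The plate stayed level in the grip.
- Lowered it onto the bed and let go with the keeper still open, at about -0.39 rad.
- Swung the keeper bar round by its knob until it lay square across the plate, then backed the gripper away.

**Last checks:**
- **Plate:** the wrist view after release put it within 1–2 mm of the bed centre and in line. After the swing, the detected outline still matched the predicted one to about 2 px.
- **Keeper:** the bar's position in the last wrist picture gives about 1.56 rad, where 1.38 is needed.
- **Bystanders:** the bottle, cone, carton and wrench were detected within about 3 px of where they started.
- **Robot:** force on the tool was about 1 N, which is at noise level. The gripper was clear of everything at about 228 mm height.

**Not fully checked:**
- The last picture could not be viewed because I had reached the 12-picture limit, so the final keeper and plate checks are numeric only.
- I did not re-measure the two lower plates. After the lift, the picture showed the second one still in the tray.
- The first fixture estimate from the top camera was about 8 mm off the wrist camera's. I used the wrist value, which agreed with the given sizes.

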